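# Move the clip-on light to the next watch

### The arm

A 6-joint arm with a two-finger parallel gripper is mounted at the origin on the work surface. World frame = base frame: x ahead of the robot, y to its left, z up, the work surface at z = 0. Lengths are in m, angles in degrees, forces in N, time in s.
With the tool pointing down it reaches from about 0.15 to 0.775 m from the base axis. Payload 6.1 kg.
Tool frame: the origin (TCP) lies on the centre line of the jaws, within the pads' length; the fingertips stand 17 mm ahead of it and the grasp point (between the pads) lies 2 mm behind it; z points along the fingers, y is the line along which they close (so a half turn about z gives the same grasp; the last joint's range is limited). The gripper opens to 85 mm and grips with 20 to 120 N. Pads are 22 mm wide; open, the fingers measure 114 mm over their backs; the gripper's body (76 mm by 85 mm) begins 54 mm behind the grasp point. The pads swing forward as they close: fully open they stand 13 mm farther back than shut.
Start: joints at [69.328, 7.208, -2.269, 80.523, 0, 90], TCP at [0.185, 0.491, 0.248] pointing down, gripper open.
Joint ranges: [-155.77, 155.77], [-54.66, 111.73], [-72.52, 77.12], [-102.08, 115.82], [-83.92, 84.16], [-180, 180]. Speed limits (degrees/s): [136.94, 136.94, 172.46, 180, 180, 180].

### API

Orientations are given as [roll, pitch, yaw] about the fixed x, y, z axes, in that order (R = Rz(yaw) Ry(pitch) Rx(roll)).
In Python, from station import env, optics, ticket, search_frame, outline_of, pinpoint gives the robot as it stands. The module is installed in compiled form; this text tells all that it offers.
- The arm moves only by the shell command python3 -m crank 'ROWS' [FORCE]. ROWS is JSON, a list of rows, each a list of 7 numbers: the opening, from -1 (shut) to 1 (fully open), then the shift along the tool's x, y, z each as a share of 2 cm, from -1 to 1, then the turn, a rotation vector about the tool's x, y, z each as a share of 0.1 rad, from -1 to 1. A call has 1 to 8 rows; each row shifts and turns the commanded pose from where the row before left it, along the tool's axes as they then stand; what a row does not reach is not made up. A row lasts 1/12 s, in which the tool goes at most 41.7 mm and 7.16 degrees, less where a joint would pass 70% of its speed; a pose out of reach is approached as far as the arm can. A call with a number of a shift or a turn outside -1 to 1 is refused whole. A call with a gripper value outside its range is refused whole. The fingers move at their own pace and stop on an object; FORCE is the grip in N (left out, the last holds). Time passes only in rows, so rows that do not move let the fingers close. It gives the time, the measured TCP pose, the force, the opening and the grip force at its end, in the units of the state.
- env.observe(): the state, without advancing time (a new reading comes with each control period).
- optics.snapshot(name): name is "scene" or "top" or "wrist"; returns a dict with "frame" (400x640x3 uint8, red, green, blue), "mtx" (3x3 intrinsics, pixels), "k1" (the pictures are not rectified: a ray, as slopes to the right and down, at radius r is drawn at 1 + k1 r^2 times it, then the intrinsics apply), "T" (4x4, takes a point from camera to world coordinates); the wrist camera has in their place "hand_eye" (4x4, takes a point from camera to tool coordinates, whose origin is the TCP and whose axes are the flange's). Camera axes: x right, y down, z forward; pixel columns grow to the right and rows downward; lengths in m; the calibration is good to about 2 mm. A picture is of the moment at which its call begins: read the wrist's pose just before it. There is no depth.
- ticket.sign_off(): hands the job in; it is judged then, once.
Trained networks look in a picture, given as the dict that the camera call returned (one of the last four; its "shot" number tells which), for a name from the list of things; names that differ only in an ending like _2 or _b are one class to them, and where a whole thing is asked for, a point or a joint stands for the part that bears it (a point fixed in the world has none). Each returns a list of dicts, best first, with "confidence" (0 to 1); they miss things now and then, are a little off and sometimes report something else, mostly with a low value. They report only what shows in the picture. A call takes as long as a camera call. They do not tell look-alikes from the thing itself.
- search_frame(picture, name): "at" ([x, y, z] in m, in world coordinates, good to about 4 mm: the middle of the surface that is visible of it).
- outline_of(picture, name): "pixels" (400x640 bool, what is visible of it).
- pinpoint(picture, name): "at" ([x, y, z] in m, in world coordinates, good to about 4 mm: a listed point, or the origin of a listed thing).
The state is a dict: "time": time; "joints": joint angles; "qvel": joint speeds; "joint_efforts": joint torques, N m; "ee_pos": TCP position; "eef_rot": TCP orientation; "wrist_force": force on the tool from outside, world axes, zero at the start; "ft_torque": the same for the moment, N m; "opening": finger opening in m; "grasp_force": force on a finger pad.
Only numpy, scipy, OpenCV 4.12 (cv2) and the standard library are available. Lean on these libraries where they do the work, as an engineer would, in place of code of your own. Each camera call takes 0.05 s, during which the arm holds its last target. There are 200 camera calls.

### The job

Squeeze open the spring clip of the small clip-on light, lift it off the back board of the tray with the glass dust cover, and let it close on the back board of the other tray, pushed fully down, its light bar level and centred above the open movement in its round holder. Turn it to full: slide the dimmer on top of the light bar all the way to the left, seen from the robot. Leave the light gripping by itself and do not disturb the movement or the other loose things.

Things in the scene. Friction and masses are not known exactly. Their poses are not given: they have to be found in the camera images.
- lamp: Clip-on light, 137 g: spring clip 30 mm wide (y), jaws pointing down, handles up; to its -x a 7 mm thick arm (z -2 to 12 mm) and a light bar 28 (x) x 116 (y) mm, z 1 to 15 mm, centred at x -95 mm. Origin: middle of the underside of the clip's bridge, which rests on the board's top edge when fully down; x = 0 is the middle of the 6 mm board. +z up, y along the board, -x out over the tray.
- grip (a point): Where to grip the clip's two flat handles (lamp x -1, z 44 mm), from above, fingers closing along the lamp's x. At rest the handles are 51 mm over their outer faces: the fixed one upright, outer face at x -15 mm, z 2 to 62 mm; the moving one leaning out to x +36 mm at its top. Squeezed to the stop both are upright, 28 mm over both. Takes about 16 N; a grip of 30 N carries the light.
- jaw (a joint): Moving jaw and handle: hinge along y at lamp x +5, z +8 mm, rad. 0: closed on a 6 mm board; -0.15: closed on nothing; 0.45: handles squeezed to the stop, jaw tips 21 mm apart. The jaws reach 26 mm below the bridge; the fixed jaw's inner face is at lamp x -3 mm, the moving one's at x +3 mm at 0, swinging to +x. Spring: 0.35 N m at 0, 0.67 at 0.45; it clamps the board with some 15 N.
- dimmer (a joint): Dimmer slide on top of the light bar, in m: 0 = off, towards lamp -y (right, seen from the robot); 0.040 = full, end stop towards +y (left). Moves with about 0.8 N and stays where it is left.
- dimmer_top (a point): Middle of the top of the dimmer's black grip, a 12 x 12 mm block standing 11 mm above the bar's top; it can be pinched along y with the fingertips. At lamp x -95, z 26 mm, y from -20 mm (off) to +20 mm (full).
- light (a point): Middle of the light bar's underside (lamp x -95, y 0, z 1 mm).
- tray_a: Tray that carries the light at the start, with the glass dust cover and a watch on it. Fixed. Wooden base 190 (x) x 230 (y) x 8 mm, origin at the centre of its underside, front towards the robot (-x). Aluminium back board 6 mm thick, 230 mm wide along y, mid-plane at x +92 mm, top edge 80 mm above the bench. The trays stand side by side, either may be on the left.
- tray_b: Service tray with the open movement in its round holder, a small glass dish with a lid near the tray's left side and tweezers along its front. Otherwise the same as tray_a, with the same back board. Fixed.
- tray_b_edge (a point): Middle of the top edge of tray_b's back board (tray x +92, y 0, z 80 mm); axes as the tray's.
- holder: Open watch movement, a brass disc 31 mm across, in a loose grey round holder 58 mm across with two steel jaws, 20 mm high; standing on tray_b. Origin at the centre of its underside, below the movement's centre. It stands 95 mm in front of the board's mid-plane, give or take 6 mm.
- dust_cover: Clear glass dust cover with a black knob, 56 mm across and 51 mm high, over a movement on tray_a. Loose; leave alone.
- watch: Steel wrist watch without strap, 40 mm across and 11 mm high, lying on tray_a. Loose; leave alone.
- tweezers: Steel tweezers, 120 mm long and 8 mm high, lying along the front of tray_b. Loose; leave alone.
- loupe: Black eyeglass loupe, 38 mm across, 34 mm high, standing on the bench beyond the right tray. Loose; leave alone.
- driver: Small steel screwdriver, 120 mm long, 9 mm thick, lying along the front of tray_a. Loose; leave alone.
- blower: Blue rubber dust blower, 62 mm across and 88 mm high, standing on the bench beyond the left tray. Loose; leave alone.
There are look-alikes about, which are no part of the job. What is shaped like the lamp but pink is not meant. There is more than one size of the holder; the job needs the smaller.

How it is judged (in metres and radians):
On the way, in this order (a step that is already met when the one before it is completed fails the run):
1. the light is lifted off the first tray with its clip squeezed open (value of joint jaw above 0.12 rad and height (world z) of lamp above 0.11 m), for 0.1 s.
2. the clip grips the back board of the other tray, fully down, its light over the movement (contact force between lamp and tray_b above 10 N and value of joint jaw between -0.06 and 0.08 rad and z of lamp in the frame of tray_b_edge between -0.004 and 0.006 m and angle between lamp's own z axis and vertical below 0.12 rad and horizontal distance between light and holder below 0.022 m), for 0.2 s.
At the end, for the whole second after the job is handed in: The clip grips tray_b's back board (jaw -0.06 to 0.08 rad, contact over 10 N), bridge within 6 mm of its top edge, upright within 0.12 rad, at rest, clear of the holder; light bar's middle within 22 mm of the movement's centre seen from above; dimmer above 0.035 m (all of step 2 and value of joint dimmer above 0.035 m and linear speed of lamp below 0.01 m/s and contact force between lamp and holder below 0.1 N); the robot touches nothing.
It fails at once if the movement's holder is pushed more than 8 mm (distance of holder from where it was at the start of the episode above 0.008 m).
It fails at once if another loose thing is pushed more than 15 mm or knocked over (distance of any of dust_cover, watch, tweezers, loupe, driver, blower from where it was at the start of the episode above 0.015 m or angle between any of dust_cover, loupe, blower's own z axis and vertical above 0.5 rad).
It fails at once if the light is dropped or knocked over (angle between lamp's own z axis and vertical above 0.7 rad).
It also fails if it takes over 51 s, if anything falls off the work surface, if the arm or the gripper's body presses on something with over 40 N, if the wrist force passes 120 N, or if a joint passes its speed limit or range.

## Working session

There is one attempt and no reset: what is moved stays moved. The work goes in short steps, Python scripts to look and compute and a shell command to move; the robot and the scene stay as the last step left them, time stands still between calls to the robot, and variables do not carry over. Pictures are saved under pics/ and viewed, at most 15 in all, crops included, and the job is handed in when it is done.

```bash
mkdir -p pics; python3 - <<'E'
from station import *
import cv2,numpy as np
o=env.observe();print(o['time'],o['ee_pos'],o['eef_rot'],o['opening'])
for n in("scene","top"):
    p=optics.snapshot(n);cv2.imwrite(f"pics/{n}0.png",p['frame'][:,:,::-1])
    print(n,np.round(p['T'],3).tolist())
    for k in("lamp","grip","light","dimmer_top","tray_a","tray_b","tray_b_edge","holder","dust_cover","watch","loupe","blower"):
        print(k,[(np.round(d['at'],3).tolist(),round(d['confidence'],2)) for d in pinpoint(p,k)])
print(env.observe()['time'])
E
```

```text
0.0 [0.18520822 0.49083701 0.24753803] [-1.79909588e+02 -1.26941695e-03  1.59325010e+02] 0.08540045666139326
scene [[0.186, 0.643, -0.742, 1.274], [0.982, -0.108, 0.153, -0.175], [0.018, -0.758, -0.652, 0.798], [0.0, 0.0, 0.0, 1.0]]
lamp [([0.249, 0.278, 0.028], 0.96), ([0.648, 0.156, 0.08], 0.79)]
grip [([0.65, 0.156, 0.121], 0.98), ([0.239, 0.288, 0.07], 0.96)]
light [([0.554, 0.165, 0.08], 0.85), ([0.184, 0.342, 0.007], 0.82), ([0.521, 0.1, 0.006], 0.21)]
dimmer_top [([0.525, 0.099, 0.007], 0.63), ([0.552, 0.145, 0.106], 0.57)]
tray_a [([0.556, 0.146, -0.001], 0.96)]
tray_b [([0.556, 0.146, -0.001], 0.96)]
tray_b_edge [([0.586, -0.154, 0.078], 0.85)]
holder [([0.297, -0.169, -0.003], 0.89), ([0.498, -0.15, 0.01], 0.52), ([0.586, -0.158, 0.079], 0.52), ([0.498, -0.154, -0.002], 0.29)]
dust_cover [([0.522, 0.101, 0.007], 0.55)]
watch []
loupe [([0.556, 0.162, 0.082], 0.48)]
blower [([0.448, 0.381, 0.002], 0.75), ([0.652, 0.155, 0.126], 0.62)]
top [[-0.031, -0.976, 0.214, 0.215], [-0.999, 0.032, -0.002, -0.004], [-0.004, -0.214, -0.977, 1.172], [0.0, 0.0, 0.0, 1.0]]
lamp [([0.643, 0.154, 0.079], 0.86), ([0.25, 0.275, 0.029], 0.8), ([0.499, -0.151, 0.012], 0.38)]
grip [([0.242, 0.286, 0.07], 0.88), ([0.649, 0.154, 0.127], 0.67)]
light [([0.551, 0.161, 0.084], 0.97), ([0.174, 0.347, 0.005], 0.64), ([0.649, 0.159, 0.126], 0.28)]
dimmer_top [([0.161, 0.335, 0.027], 0.43), ([0.557, 0.152, 0.109], 0.4)]
tray_a [([0.496, -0.157, 0.0], 0.92)]
tray_b [([0.496, -0.157, 0.0], 0.92)]
tray_b_edge [([0.586, -0.157, 0.078], 0.58), ([0.553, 0.15, 0.108], 0.16)]
holder [([0.496, -0.151, 0.009], 0.92), ([0.299, -0.166, 0.003], 0.82)]
dust_cover [([0.444, 0.377, -0.0], 0.62), ([0.522, 0.103, 0.009], 0.55)]
watch [([0.541, 0.2, 0.005], 0.63)]
loupe []
blower [([0.445, 0.38, -0.001], 0.96)]
1.3
```

View pics/scene0.png

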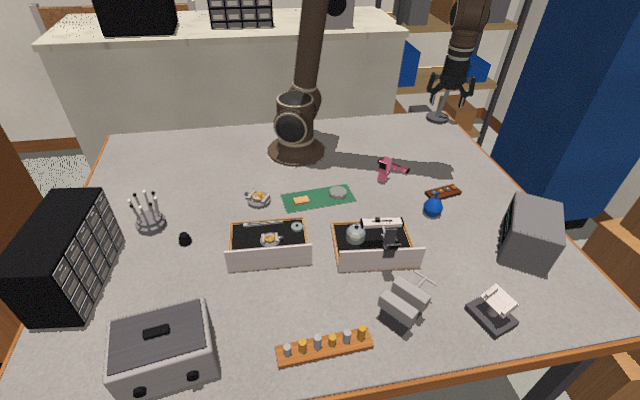

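View pics/top0.png

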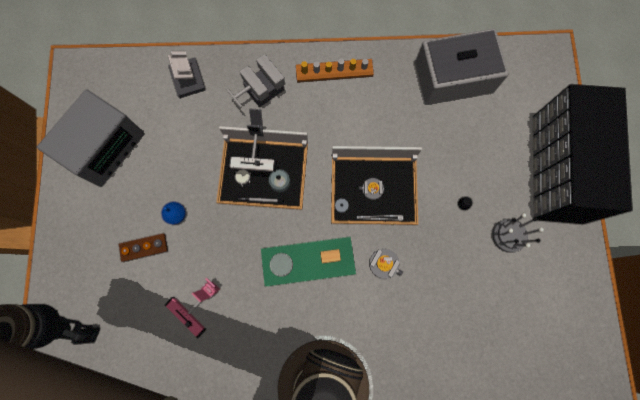

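Candidates (top picture): for the lamp, the black/white clip-on light on tray_a's board at (257,125), or the pink one on the bench at (195,305). I choose the black/white one. For the holder, the one on tray_b at (373,188), or the one on the bench at (385,263). I choose the tray_b one, as it looks smaller. I'll check both in one crop.

```bash
python3 - <<'E'
import cv2
p=cv2.imread('pics/top0.png')[95:325,150:430]
cv2.imwrite('pics/crop1.png',cv2.resize(p,(700,575),interpolation=cv2.INTER_CUBIC))
E
```

```text
(no output)
```

View pics/crop1.png

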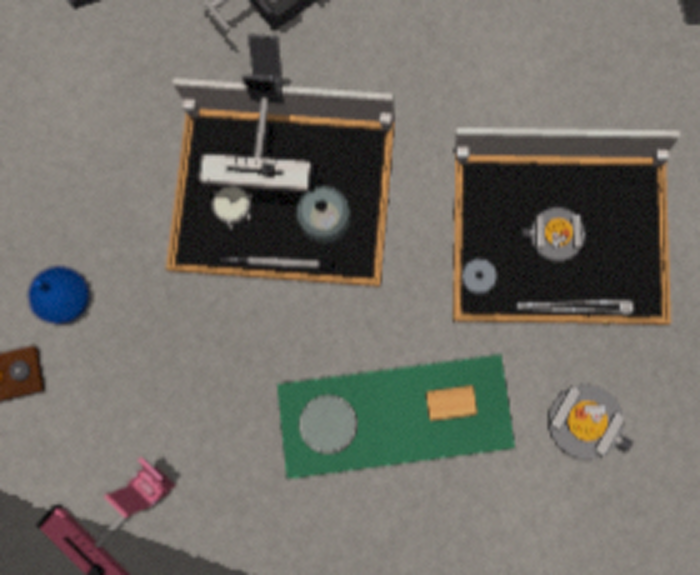

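The crop confirms both choices: the black/white light on tray_a's board at crop (265,85) and the small holder on tray_b at crop (558,232). The pink lamp and the bigger holder on the bench are decoys. Both trays are turned by a few degrees. Now I'll hover near the lamp.

```bash
cat > h.py <<'E'
from station import *
import cv2,numpy as np
from scipy.spatial.transform import Rotation as R
def pose():
    o=env.observe();T=np.eye(4);T[:3,:3]=R.from_euler('xyz',o['eef_rot'],degrees=True).as_matrix();T[:3,3]=o['ee_pos'];return T,o
def snap(n,save=None):
    T,o=pose();p=optics.snapshot(n)
    p['W']=T@p['hand_eye'] if n=='wrist' else p['T']
    if save: cv2.imwrite(save,p['frame'][:,:,::-1])
    return p
def ray(p,u,v):
    K=p['mtx'];D=np.array([p['k1'],0,0,0,0.])
    q=cv2.undistortPoints(np.array([[[u,v]]],float),K,D)[0,0]
    return p['W'][:3,3],p['W'][:3,:3]@np.array([q[0],q[1],1])
def onz(p,u,v,z):
    c,d=ray(p,u,v);return c+d*(z-c[2])/d[2]
def go(xyz,yaw=None):
    "shift in tool units of 2cm & turn about tool z in 0.1 rad still needed"
    T,o=pose()
    dw=np.array(xyz)-T[:3,3]
    yaw=o['eef_rot'][2] if yaw is None else yaw
    rt=R.from_euler('xyz',[180,0,yaw],degrees=True)
    rv=(R.from_matrix(T[:3,:3]).inv()*rt).as_rotvec()/0.1
    print('t',round(o['time'],2),'pos',np.round(T[:3,3],4),'rot',np.round(o['eef_rot'],2),'open',round(o['opening'],4))
    print('tool shift now',np.round(T[:3,:3].T@dw/.02,2),'after turn',np.round(rt.as_matrix().T@dw/.02,2),'turn',np.round(rv,2))
def pp(p,k,n=3):
    print(k,[(np.round(d['at'],4).tolist(),round(d['confidence'],2)) for d in pinpoint(p,k)[:n]])
E
python3 -m crank '[[1,0,0,0,0,0,1],[1,0,0,0,0,0,1],[1,0,0,0,0,0,1],[1,0,0,0,0,0,1],[1,0,0,0,0,0,1],[1,0,0,0,0,0,1],[1,0,0,0,0,0,1],[1,0,0,0,0,0,1]]' 30
python3 -m crank '[[1,0,0,0,0,0,1],[1,0,0,0,0,0,1],[1,0,0,0,0,0,1],[1,0,0,0,0,0,1],[1,0,0,0,0,0,1],[1,0,0,0,0,0,0]]'
python3 -c "
from h import *
go([.59,.15,.27],85)"
```

```text
time: 1.97
ee_pos: [0.1853, 0.4912, 0.2483]
eef_rot: [180.0, -0.0, 113.2]
wrist_force: [0.8, 0.4, 0.1]
opening: 0.0855
grasp_force: 0.0
time: 2.47
ee_pos: [0.1853, 0.4912, 0.2483]
eef_rot: [180.0, -0.0, 84.7]
wrist_force: [1.0, -0.5, -0.3]
opening: 0.0853
grasp_force: 0.0
t 2.47 pos [0.1853 0.4912 0.2483] rot [180.   -0.   84.7] open 0.0853
tool shift now [-15.12  21.72  -1.08] after turn [-15.23  21.64  -1.08] turn [ 0.   -0.   -0.05]
```

```bash
for i in 1; do
python3 -m crank '[[1,-0.7,1,-0.1,0,0,0],[1,-0.7,1,-0.1,0,0,0],[1,-0.7,1,-0.1,0,0,0],[1,-0.7,1,-0.1,0,0,0],[1,-0.7,1,-0.1,0,0,0],[1,-0.7,1,-0.1,0,0,0],[1,-0.7,1,-0.1,0,0,0],[1,-0.7,1,-0.1,0,0,0]]'
python3 -m crank '[[1,-0.7,1,-0.05,0,0,0],[1,-0.7,1,-0.05,0,0,0],[1,-0.7,1,0,0,0,0],[1,-0.7,1,0,0,0,0],[1,-0.7,1,0,0,0,0],[1,-0.7,1,0,0,0,0],[1,-0.7,1,0,0,0,0],[1,-0.7,1,0,0,0,0]]'
python3 -m crank '[[1,-0.7,1,0,0,0,0],[1,-0.7,1,0,0,0,0],[1,-0.7,1,0,0,0,0],[1,-0.7,1,0,0,0,0],[1,-0.7,1,0,0,0,0],[1,-0.7,0.7,0,0,0,0],[1,0,0,0,0,0,0],[1,0,0,0,0,0,0]]'
done
python3 - <<'E'
from h import *
p=snap('wrist','pics/w1.png')
print(np.round(p['hand_eye'],3).tolist())
for k in('lamp','grip','light','dimmer_top','tray_a','tray_b','holder'):pp(p,k)
go([.646,.155,.122],85)
E
```

```text
time: 3.13
ee_pos: [0.3354, 0.3644, 0.2645]
eef_rot: [180.0, -0.0, 85.0]
wrist_force: [0.6, 0.8, 0.5]
opening: 0.0851
grasp_force: 0.0
time: 3.8
ee_pos: [0.4847, 0.2384, 0.2664]
eef_rot: [180.0, -0.0, 85.0]
wrist_force: [-0.1, 1.4, -0.3]
opening: 0.0856
grasp_force: 0.0
time: 4.47
ee_pos: [0.5903, 0.1447, 0.2658]
eef_rot: [-179.9, 0.0, 84.9]
wrist_force: [-0.5, 0.1, 0.4]
opening: 0.0853
grasp_force: 0.0
[[0.0, -0.963, -0.268, 0.068], [1.0, 0.0, 0.0, 0.0], [-0.0, -0.268, 0.963, -0.126], [0.0, 0.0, 0.0, 1.0]]
lamp [([0.6495, 0.1528, 0.0806], 0.82)]
grip [([0.6465, 0.1558, 0.1262], 0.94)]
light [([0.553, 0.1597, 0.082], 0.75)]
dimmer_top [([0.5519, 0.1539, 0.105], 0.52), ([0.4779, 0.1544, 0.0119], 0.32)]
tray_a [([0.5572, 0.1471, -0.0034], 0.76)]
tray_b [([0.5572, 0.1471, -0.0034], 0.76)]
holder [([0.2962, -0.1707, 0.0021], 0.83)]
t 4.87 pos [0.5895 0.146  0.2666] rot [ 1.7998e+02 -1.0000e-02  8.4920e+01] open 0.0853
tool shift now [0.7  2.77 7.23] after turn [0.69 2.78 7.23] turn [ 0.   -0.   -0.01]
```

View pics/w1.png

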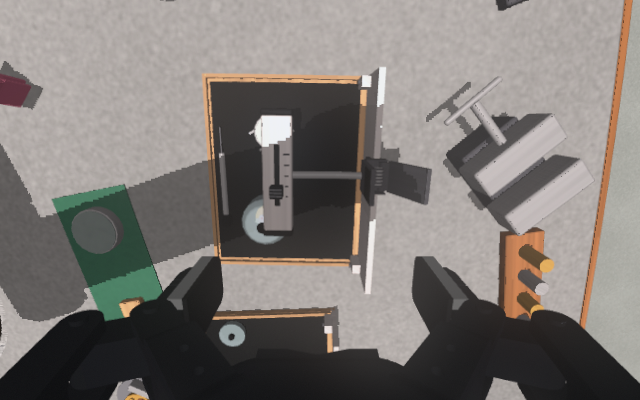

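Wrist view: the light bar runs from (277,115) to (278,232), the clip is at (376,178), and the board's top edge runs from (382,68) to (368,293). The bar looks parallel to the image columns. I'll fit the edges numerically.

```bash
python3 - <<'E'
from h import *
f=cv2.imread('pics/w1.png');T,_=pose();p=optics.snapshot('wrist');p['W']=T@p['hand_eye']
for z,pts in((.08,[(382.5,68),(368,293)]),(.095,[(263,116),(264,231)]),(.095,[(292,116),(292,231)])):
    a,b=[onz(p,*q,z) for q in pts];d=a-b;print(a.round(4),b.round(4),'yaw',np.degrees(np.arctan2(-d[0],d[1])).round(2),((a+b)/2).round(4))
# handles
for q in [(362,178),(372,178),(383,178),(388,178)]: print(q,onz(p,*q,.08).round(4),onz(p,*q,.142).round(4))
cv2.imwrite('pics/w1c.png',cv2.resize(p['frame'][100:260,240:460,::-1],None,fx=3.6,fy=3.6,interpolation=cv2.INTER_CUBIC))
t=optics.snapshot('top');t['W']=t['T']
g=cv2.resize(t['frame'][120:235,320:435],(575,575),interpolation=cv2.INTER_CUBIC)[:,:,::-1]
cv2.imwrite('pics/tb.png',g)
s=snap('scene')
for q in(t,s):
  for k in('tray_b_edge','holder','tray_b'):pp(q,k)
E
```

```text
[0.6587 0.2514 0.08  ] [0.6349 0.0239 0.08  ] yaw -5.98 [0.6468 0.1377 0.08  ]
[0.5477 0.2189 0.095 ] [0.5343 0.1107 0.095 ] yaw -7.1 [0.541  0.1648 0.095 ]
[0.5736 0.2165 0.095 ] [0.5617 0.1083 0.095 ] yaw -6.26 [0.5676 0.1624 0.095 ]
(362, 178) [0.6347 0.1519 0.08  ] [0.627  0.1642 0.142 ]
(372, 178) [0.6446 0.151  0.08  ] [0.6349 0.1635 0.142 ]
(383, 178) [0.6554 0.1501 0.08  ] [0.6435 0.1627 0.142 ]
(388, 178) [0.6603 0.1497 0.08  ] [0.6475 0.1624 0.142 ]
tray_b_edge [([0.5887, -0.1544, 0.0803], 0.64)]
holder [([0.2995, -0.1668, 0.0014], 0.82), ([0.4955, -0.1536, 0.01], 0.7)]
tray_b [([0.4966, -0.1544, -0.004], 0.88)]
tray_b_edge [([0.5828, -0.1575, 0.0746], 0.74)]
holder [([0.5011, -0.1511, 0.0068], 0.81), ([0.2917, -0.1665, -0.0038], 0.79)]
tray_b [([0.499, -0.1541, -0.0015], 0.9), ([0.5571, 0.148, -0.0016], 0.78), ([0.447, 0.3806, 0.0028], 0.31)]
```

View pics/w1c.png

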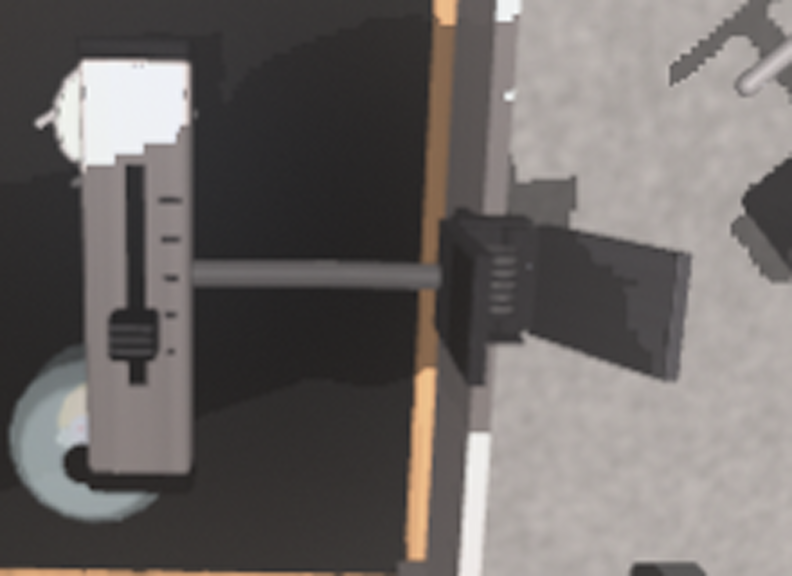

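Lamp yaw is about -6.2°, and the origin comes out at (0.6485, 0.1533) from both the board edge and the bar. Next I descend onto the handles.

```bash
python3 -m crank '[[1,0.17,0.72,0,0,0,0.2],[1,0.17,0.72,0,0,0,0],[1,0.17,0.72,0,0,0,0],[1,0.17,0.71,0,0,0,0],[1,0,0,1,0,0,0],[1,0,0,1,0,0,0],[1,0,0,1,0,0,0],[1,0,0,0.5,0,0,0]]'
python3 -m crank '[[1,0,0,0,0,0,0],[1,0,0,0,0,0,0]]'
python3 - <<'E'
from h import *
go([.648,.1534,.122],83.8)
p=snap('wrist','pics/w2.png')
pp(p,'grip');pp(p,'lamp')
E
```

```text
time: 5.98
ee_pos: [0.6477, 0.1527, 0.1934]
eef_rot: [-179.8, 0.1, 83.7]
wrist_force: [0.5, 0.0, 0.5]
opening: 0.0857
grasp_force: 0.0
time: 6.15
ee_pos: [0.6482, 0.1529, 0.1963]
eef_rot: [-180.0, 0.0, 83.7]
wrist_force: [0.5, 0.1, 0.6]
opening: 0.0853
grasp_force: 0.0
t 6.15 pos [0.6482 0.1529 0.1963] rot [-1.7995e+02  2.0000e-02  8.3690e+01] open 0.0853
tool shift now [ 0.03 -0.01  3.72] after turn [ 0.03 -0.01  3.72] turn [-0.01  0.   -0.02]
grip [([0.6456, 0.1526, 0.1261], 0.95)]
lamp [([0.6492, 0.1529, 0.079], 0.69)]
```

View pics/w2.png

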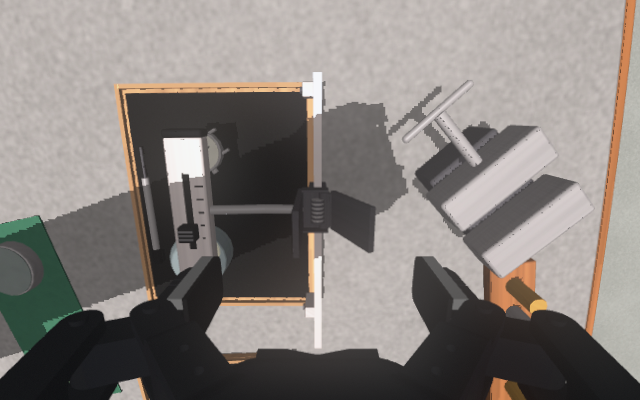

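The jaws are aligned with the clip: the board is vertical in the image at column 318, with the handles between the fingers. I'll descend and squeeze.

```bash
python3 -m crank '[[1,0,0,0.8,0,0,0],[1,0,0,0.8,0,0,0],[1,0,0,0.8,0,0,0],[1,0,0,0.8,0,0,0],[1,0,0,0.5,0,0,0],[1,0,0,0,0,0,0],[1,0,0,0,0,0,0]]' 35
python3 -m crank '[[0.3,0,0,0,0,0,0],[-0.2,0,0,0,0,0,0],[-0.6,0,0,0,0,0,0],[-0.6,0,0,0,0,0,0],[-0.6,0,0,0,0,0,0],[-0.6,0,0,0,0,0,0]]' 35
python3 -m crank '[[-1,0,0,0,0,0,0],[-1,0,0,0,0,0,0],[-1,0,0,0,0,0,0],[-1,0,0,0,0,0,0]]' 35
```

```text
time: 6.88
ee_pos: [0.6485, 0.153, 0.1228]
eef_rot: [180.0, -0.0, 83.7]
wrist_force: [1.0, 1.1, 0.2]
opening: 0.0857
grasp_force: 0.0
time: 7.38
ee_pos: [0.6486, 0.1538, 0.1282]
eef_rot: [179.8, -0.2, 83.7]
wrist_force: [-9.3, 0.0, 23.0]
opening: 0.0273
grasp_force: 34.0
time: 7.72
ee_pos: [0.6486, 0.1538, 0.1282]
eef_rot: [179.7, -0.2, 83.7]
wrist_force: [-9.3, -0.2, 22.6]
opening: 0.0275
grasp_force: 34.0
```

```bash
python3 -m crank '[[-1,0,0,-0.4,0,0,0],[-1,0,0,-0.6,0,0,0],[-1,0,0,-0.8,0,0,0],[-1,0,0,-0.8,0,0,0],[-1,0,0,-0.8,0,0,0],[-1,0,0,-0.8,0,0,0],[-1,0,0,-0.8,0,0,0],[-1,0,0,0,0,0,0]]' 35
python3 -m crank '[[-1,0,0,0,0,0,0],[-1,0,0,0,0,0,0]]'
python3 - <<'E'
from h import *
go([.648,.1534,.122],83.8)
p=snap('wrist','pics/w3.png')
for k in('grip','lamp','light','dimmer_top'):pp(p,k)
for n in('top','scene'):
  p=snap(n,f'pics/{n}3.png');[pp(p,k,2) for k in('lamp','light','grip')]
E
```

```text
time: 8.38
ee_pos: [0.6498, 0.1532, 0.2266]
eef_rot: [179.7, -0.1, 83.7]
wrist_force: [0.9, 1.4, -0.3]
opening: 0.0271
grasp_force: 34.9
time: 8.55
ee_pos: [0.6484, 0.1529, 0.2215]
eef_rot: [-180.0, 0.0, 83.7]
wrist_force: [1.0, 0.2, -1.4]
opening: 0.0273
grasp_force: 34.9
t 8.55 pos [0.6484 0.1529 0.2215] rot [-1.7996e+02  2.0000e-02  8.3690e+01] open 0.0273
tool shift now [ 0.03 -0.02  4.97] after turn [ 0.03 -0.02  4.97] turn [-0.01  0.   -0.02]
grip [([0.556, 0.1464, -0.0048], 0.44)]
lamp [([0.6493, 0.1502, 0.1739], 0.9)]
light [([0.5558, 0.1604, 0.1782], 0.83)]
dimmer_top [([0.5549, 0.1516, 0.1987], 0.86), ([0.6514, 0.15, 0.1744], 0.35)]
lamp []
light [([0.4992, -0.1533, -0.0029], 0.51)]
grip []
lamp [([0.2485, 0.2765, 0.0249], 0.67), ([0.6468, 0.1559, 0.1737], 0.56)]
light [([0.1814, 0.34, 0.0004], 0.83), ([0.5555, 0.1643, 0.1775], 0.58)]
grip [([0.6518, 0.1504, 0.2156], 0.9), ([0.2386, 0.2888, 0.0694], 0.57)]
```

View pics/w3.png

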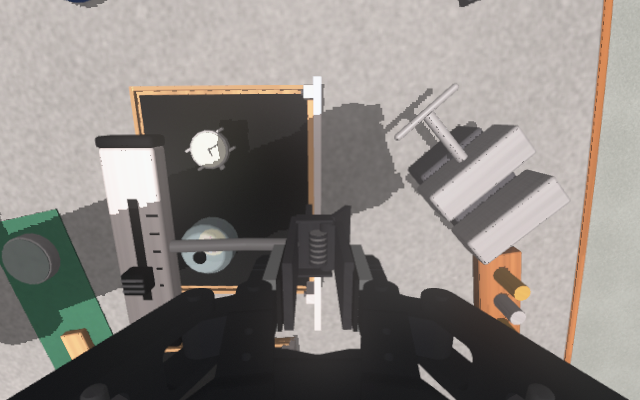

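Lamp lifted, level and upright in the jaws: the bar is at (135,225) and the clip at (318,250). TCP sits about 48 mm above the bridge. Now I'll measure tray_b's board from the earlier top crop.

View pics/tb.png

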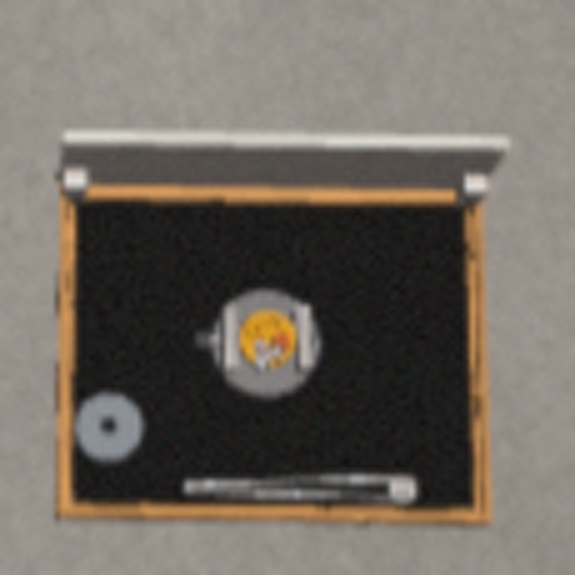

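Top crop: tray_b's board edge runs from (65,136) to (510,143), and the movement's centre is at (268,340). I'll convert these, and swing the arm over towards tray_b.

```bash
python3 - <<'E'
from h import *
p=snap('top');
f=lambda X,Y:(320+(X+.5)/5-.5,120+(Y+.5)/5-.5)
a,b=[onz(p,*f(*q),.08) for q in((65,136),(510,143))];d=a-b
psi=np.arctan2(-d[0],d[1]);print(a,b,'len',np.linalg.norm(d),'yaw',np.degrees(psi),'mid',(a+b)/2)
h=onz(p,*f(268,341),.024);print('holder',h)
# check: sanity with lamp tray board via same camera
c0,r0=onz(p,*f(60,518),.008),onz(p,*f(490,522),.008);d2=c0-r0;print('front edge yaw',np.degrees(np.arctan2(-d2[0],d2[1])),np.linalg.norm(d2),(c0+r0)/2)
m=(a+b)/2;ex=np.array([np.cos(psi),np.sin(psi)]);ey=np.array([-ex[1],ex[0]])
s=(h[:2]-m[:2])@ey;L=m[:2]+s*ey;print('y offset',s,'lamp origin target',L,'light',L-.095*ex,'tcp',L-.001*ex,'yaw',90+np.degrees(psi))
go([*(L-.001*ex),.2215],90+np.degrees(psi))
E
```

```text
[ 0.59621643 -0.04227206  0.08      ] [ 0.58463781 -0.27172416  0.08      ] len 0.2297440497416469 yaw -2.888811567551661 mid [ 0.59042712 -0.15699811  0.08      ]
holder [ 0.49731736 -0.14813338  0.024     ]
front edge yaw -2.365552065012031 0.22799377483315955 [ 0.40332173 -0.14810316  0.008     ]
y offset 0.004160925021098219 lamp origin target [ 0.59063682 -0.15284247] light [ 0.49575755 -0.14805467] tcp [ 0.58963809 -0.15279207] yaw 87.11118843244834
t 9.25 pos [0.6484 0.153  0.2223] rot [180.   -0.   83.7] open 0.0273
tool shift now [-15.52  -1.24   0.04] after turn [-15.42  -2.16   0.04] turn [ 0.  -0.  -0.6]
```

```bash
python3 -m crank '[[-1,0,0,0,0,0,-0.6],[-1,-0.5,-0.15,0,0,0,0],[-1,-0.92,-0.15,0,0,0,0],[-1,-0.9,-0.15,0,0,0,0],[-1,-0.9,-0.15,0,0,0,0],[-1,-0.9,-0.15,0,0,0,0],[-1,-0.9,-0.15,0,0,0,0],[-1,-0.9,-0.15,0,0,0,0]]' 35
python3 -m crank '[[-1,-0.9,-0.15,0,0,0,0],[-1,-0.9,-0.15,0,0,0,0],[-1,-0.9,-0.15,0,0,0,0],[-1,-0.9,-0.15,0,0,0,0],[-1,-0.9,-0.15,0,0,0,0],[-1,-0.9,-0.15,0,0,0,0],[-1,-0.9,-0.15,0,0,0,0],[-1,-0.9,-0.15,0,0,0,0]]'
python3 -m crank '[[-1,-0.9,-0.15,0,0,0,0],[-1,-0.5,-0.1,0,0,0,0],[-1,0,0,0,0,0,0],[-1,0,0,0,0,0,0],[-1,0,0,0,0,0,0]]'
python3 - <<'E'
from h import *
go([.5836,-.1525,.2215],87.1)
p=snap('wrist','pics/w4.png')
np.save('w4.npy',p['W'])
for k in('lamp','light','dimmer_top','grip'):pp(p,k,2)
p=snap('scene','pics/s4.png')
for k in('lamp','light','tray_b_edge','holder','grip'):pp(p,k,2)
E
```

```text
time: 9.92
ee_pos: [0.6209, 0.0342, 0.2225]
eef_rot: [180.0, 0.0, 87.0]
wrist_force: [-1.1, -0.4, -1.1]
opening: 0.0275
grasp_force: 34.9
time: 10.58
ee_pos: [0.5895, -0.1083, 0.2225]
eef_rot: [180.0, 0.0, 87.0]
wrist_force: [0.8, 0.3, -2.8]
opening: 0.0272
grasp_force: 34.9
time: 11.0
ee_pos: [0.584, -0.1341, 0.2224]
eef_rot: [180.0, -0.0, 87.1]
wrist_force: [0.2, 0.6, -1.4]
opening: 0.027
grasp_force: 34.9
t 11.0 pos [ 0.584  -0.1341  0.2224] rot [ 1.7999e+02 -2.0000e-02  8.7130e+01] open 0.027
tool shift now [-0.92  0.03  0.04] after turn [-0.92  0.03  0.04] turn [ 0. -0.  0.]
lamp [([0.5859, -0.1343, 0.1765], 0.78)]
light [([0.4903, -0.1301, 0.178], 0.63), ([0.5878, -0.1338, 0.2198], 0.48)]
dimmer_top [([0.4901, -0.143, 0.2015], 0.82)]
grip [([0.5846, -0.1352, 0.2166], 0.65)]
lamp [([0.2459, 0.2787, 0.0263], 0.96), ([0.5869, -0.133, 0.2161], 0.72)]
light [([0.1804, 0.3429, 0.0059], 0.67), ([0.4926, -0.1305, 0.177], 0.55)]
tray_b_edge [([0.5848, -0.1576, 0.0781], 0.68)]
holder [([0.4966, -0.1531, 0.0083], 0.79), ([0.2986, -0.1667, -0.0018], 0.65)]
grip [([0.5888, -0.1329, 0.2158], 0.83), ([0.2403, 0.2887, 0.0696], 0.69)]
```

View pics/w4.png

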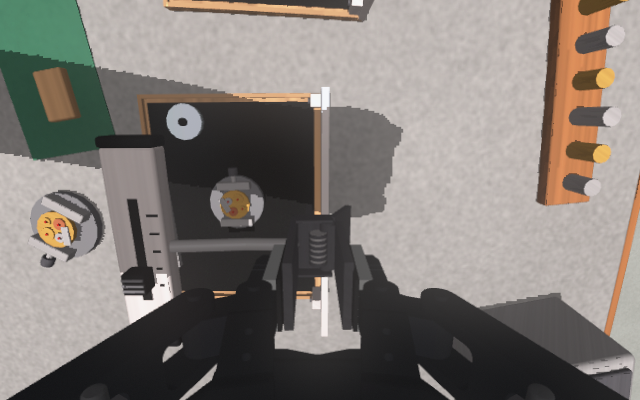

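Wrist view over tray_b: the board edge runs from (325,88) to (324,330), the movement is at (237,203), and the clip sits slightly in front of the board.

```bash
python3 - <<'E'
from h import *
p=snap('wrist')
def fit(fn,W,rows,lo,hi):
    # bright/edge profile centre of top-edge strip by row
    g=cv2.cvtColor(cv2.imread(fn),cv2.COLOR_BGR2GRAY).astype(int)
    for r in rows: print(r,g[r,lo:hi].tolist())
fit('pics/w4.png',0,(120,160,200,325),308,336)
fit('pics/w3.png',0,(120,160,200,320),304,330)
p['W']=np.load('w4.npy')
for q in((325.5,90),(325,200),(324.5,330)):print(q,onz(p,*q,.08).round(4))
print('movement',onz(p,237,203,.022).round(4))
E
```

```text
120 [52, 53, 53, 54, 53, 65, 97, 118, 118, 119, 118, 116, 109, 115, 142, 150, 150, 150, 150, 150, 142, 121, 108, 108, 107, 108, 109, 108]
160 [37, 38, 38, 38, 39, 55, 91, 114, 115, 115, 115, 113, 104, 116, 142, 142, 142, 142, 142, 142, 130, 106, 101, 102, 104, 104, 105, 106]
200 [34, 35, 35, 35, 35, 42, 83, 114, 116, 115, 116, 114, 104, 113, 139, 140, 139, 139, 138, 139, 125, 99, 98, 100, 101, 101, 100, 99]
325 [180, 179, 179, 182, 186, 186, 185, 184, 182, 180, 179, 177, 176, 213, 239, 239, 239, 239, 239, 224, 185, 188, 188, 186, 186, 186, 186, 187]
120 [64, 64, 63, 90, 123, 123, 123, 123, 121, 136, 154, 154, 154, 155, 155, 155, 146, 125, 113, 112, 112, 111, 109, 108, 108, 109]
160 [41, 41, 40, 57, 95, 119, 120, 120, 119, 127, 141, 146, 146, 146, 146, 147, 139, 117, 103, 104, 105, 107, 108, 107, 107, 106]
200 [35, 36, 35, 43, 85, 117, 119, 119, 120, 123, 136, 144, 144, 144, 144, 144, 137, 117, 104, 103, 102, 101, 100, 100, 100, 100]
320 [192, 190, 188, 185, 184, 185, 188, 191, 191, 191, 221, 243, 243, 243, 243, 243, 232, 195, 184, 186, 188, 191, 191, 188, 186, 184]
(325.5, 90) [ 0.5953 -0.046   0.08  ]
(325, 200) [ 0.591  -0.1355  0.08  ]
(324.5, 330) [ 0.5848 -0.2662  0.08  ]
movement [ 0.4991 -0.1492  0.022 ]
```

Both cameras agree: the board middle is at x≈0.590 and the movement at about (0.498, -0.149). I'll go sideways, then down with the board inside the open jaws.

```bash
python3 -m crank '[[-1,-0.5,0,0,0,0,0],[-1,-0.47,0,0,0,0,0],[-1,0,0,0.8,0,0,0],[-1,0,0,0.8,0,0,0],[-1,0,0,0.7,0,0,0],[-1,0,0,0.4,0,0,0],[-1,0,0,0,0,0,0],[-1,0,0,0,0,0,0]]' 35
python3 -m crank '[[-1,0,0,0.4,0,0,0],[-1,0,0,0.4,0,0,0],[-1,0,0,0.4,0,0,0],[-1,0,0,0.2,0,0,0],[-1,0,0,0,0,0,0],[-1,0,0,0,0,0,0]]'
python3 -c "
from h import *
go([.5882,-.1535,.128],87.1)
p=snap('wrist','pics/w5.png')"
```

```text
time: 12.27
ee_pos: [0.5828, -0.1545, 0.1683]
eef_rot: [-180.0, -0.0, 87.1]
wrist_force: [-0.5, 0.2, -1.0]
opening: 0.0271
grasp_force: 34.5
time: 12.77
ee_pos: [0.5827, -0.1539, 0.1399]
eef_rot: [-180.0, -0.0, 87.1]
wrist_force: [-0.1, -0.2, -2.0]
opening: 0.0273
grasp_force: 34.5
t 12.77 pos [ 0.5827 -0.1539  0.1399] rot [-1.7995e+02 -1.0000e-02  8.7140e+01] open 0.0273
tool shift now [0.03 0.27 0.59] after turn [0.03 0.27 0.6 ] turn [-0.01 -0.    0.01]
```

View pics/w5.png

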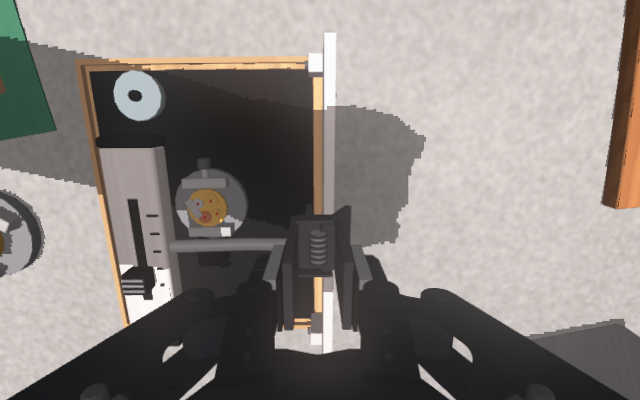

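The board passes between the jaws (columns 323-335) with no contact force. Shift 4 mm towards the board and go fully down.

```bash
python3 -m crank '[[-1,0,0.2,0,0,0,0],[-1,0,0,0.2,0,0,0],[-1,0,0,0.2,0,0,0],[-1,0,0,0.2,0,0,0],[-1,0,0,0.1,0,0,0],[-1,0,0,0,0,0,0],[-1,0,0,0,0,0,0]]' 35
```

```text
time: 13.4
ee_pos: [0.5868, -0.1542, 0.1282]
eef_rot: [179.9, 0.0, 87.1]
wrist_force: [-4.7, 2.2, 11.4]
opening: 0.0271
grasp_force: 35.4
```

```bash
python3 -m crank '[[-0.2,0,0,0,0,0,0],[0,0,0,0,0,0,0],[0.2,0,0,0,0,0,0],[0.4,0,0,0,0,0,0],[0.7,0,0,0,0,0,0],[1,0,0,0,0,0,0],[1,0,0,0,0,0,0],[1,0,0,0,0,0,0]]' 35
python3 - <<'E'
from h import *
go([.5882,-.1535,.128],87.1)
p=snap('wrist','pics/w6.png')
for k in('lamp','light','dimmer_top'):pp(p,k,2)
p=snap('scene','pics/s6.png')
for k in('lamp','light','tray_b_edge','dimmer_top','grip'):pp(p,k,2)
a=cv2.imread('pics/w6.png');b=cv2.resize(cv2.imread('pics/s6.png')[190:290,200:330],(520,400),interpolation=cv2.INTER_CUBIC)
cv2.imwrite('pics/c6.png',np.hstack([cv2.resize(a,(400,250)),b[:250,:400]]) if 0 else np.vstack([cv2.resize(a,(520,325)),b[:275]]))
E
```

```text
time: 14.07
ee_pos: [0.5866, -0.1542, 0.1263]
eef_rot: [-180.0, 0.0, 87.1]
wrist_force: [-0.2, -0.5, -0.3]
opening: 0.0854
grasp_force: 0.0
t 14.07 pos [ 0.5866 -0.1542  0.1263] rot [-179.95    0.     87.13] open 0.0854
tool shift now [ 0.04  0.08 -0.09] after turn [ 0.04  0.08 -0.09] turn [-0.01  0.    0.01]
lamp [([0.5897, -0.1579, 0.0835], 0.62)]
light [([0.4928, -0.1519, 0.0782], 0.97)]
dimmer_top [([0.4933, -0.1623, 0.1043], 0.6)]
lamp [([0.2477, 0.2779, 0.0255], 0.62), ([0.5869, -0.1518, 0.0805], 0.57)]
light [([0.4982, -0.1495, 0.0838], 0.92), ([0.1861, 0.3388, 0.0023], 0.85)]
tray_b_edge [([0.5852, -0.1543, 0.0762], 0.56)]
dimmer_top [([0.4981, -0.1509, 0.0], 0.31), ([0.524, 0.0995, 0.0085], 0.15)]
grip [([0.5905, -0.1533, 0.1241], 0.89), ([0.2389, 0.2906, 0.0699], 0.73)]
```

View pics/c6.png

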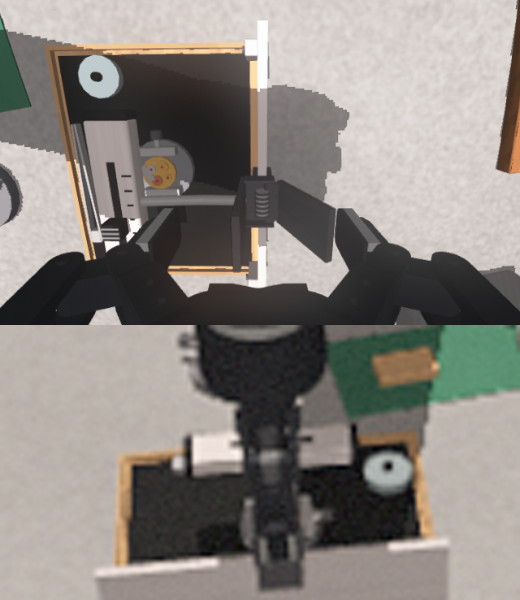

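The light is clamped and level, with the bar over the movement. Fingers are clear. Next: retreat up, close the fingers, and move to the right-hand side of the dimmer to push it left.

```bash
python3 -m crank '[[1,0,0.1,-0.2,0,0,0],[1,0,0,-0.7,0,0,0],[1,0,0,-1,0,0,0],[1,0,0,-1,0,0,0],[1,0,0,-0.8,0,0,0],[1,-0.3,-0.7,0,0,0,0],[0,-0.4,-0.8,0,0,0,0],[-1,-0.4,-0.8,0,0,0,0]]' 20
python3 -m crank '[[-1,-0.4,-0.8,0,0,0,0],[-1,-0.4,-0.8,0,0,0,0],[-1,-0.3,-0.78,0,0,0,0],[-1,0,0,0.9,0,0,0],[-1,0,0,0.9,0,0,0],[-1,0,0,0.9,0,0,0],[-1,0,0,0.7,0,0,0],[-1,0,0,0,0,0,0]]'
python3 - <<'E'
from h import *
go([.4928,-.1937,.117],87.1)
p=snap('wrist','pics/w7.png')
for k in('lamp','light','dimmer_top'):pp(p,k,2)
p=snap('scene')
for k in('lamp','light','dimmer_top'):pp(p,k,2)
go([.4928,-.1937,.117],87.1)
E
```

```text
time: 15.23
ee_pos: [0.5419, -0.174, 0.2009]
eef_rot: [179.9, 0.0, 87.2]
wrist_force: [-0.1, -1.2, -0.2]
opening: 0.0639
grasp_force: 0.0
time: 15.9
ee_pos: [0.4918, -0.193, 0.1298]
eef_rot: [-179.8, -0.1, 87.1]
wrist_force: [-0.3, 0.6, 0.7]
opening: 0.0001
grasp_force: 0.0
t 15.9 pos [ 0.4918 -0.193   0.1298] rot [-1.7977e+02 -8.0000e-02  8.7130e+01] open 0.0001
tool shift now [-0.03  0.05  0.64] after turn [-0.03  0.05  0.64] turn [-0.04 -0.01  0.  ]
lamp [([0.5902, -0.1582, 0.0808], 0.73)]
light [([0.496, -0.1541, 0.0828], 0.81)]
dimmer_top [([0.4932, -0.1638, 0.108], 0.94)]
lamp [([0.2481, 0.2763, 0.0281], 0.85), ([0.5887, -0.152, 0.0801], 0.7)]
light [([0.1817, 0.3399, 0.0053], 0.87), ([0.4985, -0.1505, 0.0847], 0.6)]
dimmer_top [([0.4945, -0.169, 0.1093], 0.6)]
t 16.3 pos [ 0.4938 -0.1937  0.1332] rot [1.7992e+02 3.0000e-02 8.7140e+01] open 0.0001
tool shift now [-0.   -0.05  0.81] after turn [-0.   -0.05  0.81] turn [0.01 0.   0.01]
```

View pics/w7.png

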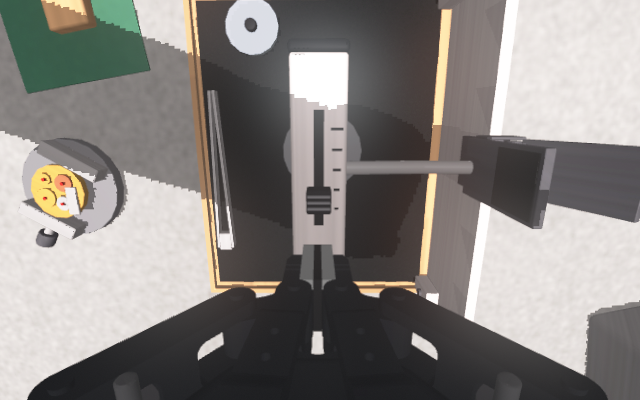

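The fingertips stand in line behind the dimmer grip at (318,200). The bar is centred over the holder at (322,150). Now lower and push left.

```bash
python3 -m crank '[[-1,0,0,0.4,0,0,0],[-1,0,0,0.35,0,0,0],[-1,0,0,0,0,0,0],[-1,0,0,0,0,0,0]]'
python3 -m crank '[[-1,0.3,0,0,0,0,0],[-1,0.3,0,0,0,0,0],[-1,0.3,0,0,0,0,0],[-1,0.3,0,0,0,0,0],[-1,0.3,0,0,0,0,0],[-1,0.3,0,0,0,0,0],[-1,0.3,0,0,0,0,0],[-1,0,0,0,0,0,0]]'
python3 - <<'E'
from h import *
go([.4928,-.1937,.117],87.1)
p=snap('wrist','pics/w8.png');pp(p,'dimmer_top');pp(p,'light')
p=snap('scene');pp(p,'dimmer_top')
m=outline_of(snap('wrist'),'dimmer_top')
E
```

```text
time: 16.63
ee_pos: [0.4927, -0.1933, 0.1164]
eef_rot: [-179.9, -0.0, 87.1]
wrist_force: [0.1, 0.5, -0.1]
opening: 0.0001
grasp_force: 0.0
time: 17.3
ee_pos: [0.4954, -0.1504, 0.1174]
eef_rot: [180.0, -0.0, 87.2]
wrist_force: [-0.5, 0.5, 0.3]
opening: -0.0
grasp_force: 0.0
t 17.3 pos [ 0.4954 -0.1504  0.1174] rot [ 1.7999e+02 -3.0000e-02  8.7210e+01] open -0.0
tool shift now [-2.17 -0.03  0.02] after turn [-2.17 -0.02  0.02] turn [ 0.   -0.    0.02]
dimmer_top [([0.4922, -0.1328, 0.1041], 0.72)]
light [([0.4943, -0.1513, 0.0821], 0.63)]
dimmer_top [([0.4936, -0.1336, 0.1076], 0.35)]
```

View pics/w8.png

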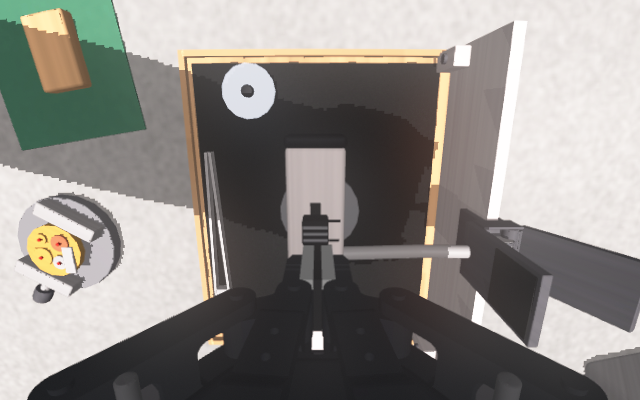

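The block is being pushed and has about 4 mm left to its left stop (block at (315,225), slot end at row 204).

```bash
python3 -m crank '[[-1,0.1,0,0,0,0,0],[-1,0.1,0,0,0,0,0],[-1,0,0,0,0,0,0],[-1,0,0,0,0,0,0]]'
python3 -m crank '[[-1,0.05,0,0,0,0,0],[-1,0,0,0,0,0,0],[-1,0,0,0,0,0,0]]'
python3 -m crank '[[-1,0.05,0,0,0,0,0],[-1,0,0,0,0,0,0],[-1,0,0,0,0,0,0]]'
```

```text
time: 17.98
ee_pos: [0.4956, -0.1476, 0.1173]
eef_rot: [180.0, 0.0, 87.1]
wrist_force: [-0.2, -0.5, -0.3]
opening: 0.0001
grasp_force: 0.2
time: 18.23
ee_pos: [0.4957, -0.147, 0.1174]
eef_rot: [180.0, 0.1, 87.1]
wrist_force: [0.2, -2.9, 0.3]
opening: -0.0002
grasp_force: 1.5
time: 18.48
ee_pos: [0.4959, -0.146, 0.1175]
eef_rot: [180.0, 0.1, 87.1]
wrist_force: [0.5, -4.8, 0.3]
opening: 0.0001
grasp_force: 2.4
```

The force rises to about 5 N, so the slide is at its end stop. Back off, rise, and check.

```bash
python3 -m crank '[[-1,-0.3,0,0,0,0,0],[-1,-0.5,0,0,0,0,0],[-1,0,0,-0.8,0,0,0],[-1,-0.5,0,-1,0,0,0],[-1,-1,0,-1,0,0,0],[-1,-1,0,-1,0,0,0],[-1,-1,0,-0.8,0,0,0],[-1,0,0,0,0,0,0]]'
python3 -m crank '[[-1,0,0,0,0,0,0],[-1,0,0,0,0,0,0]]'
python3 - <<'E'
from h import *
p=snap('wrist','pics/w9.png')
for k in('dimmer_top','light','lamp','holder'):pp(p,k,2)
q=snap('top')
for k in('light','lamp','holder','tray_b_edge'):pp(q,k,2)
cv2.imwrite('pics/w9c.png',np.hstack([cv2.resize(p['frame'],(480,300))[:,:,::-1],cv2.resize(q['frame'][120:230,320:430],(300,300),interpolation=cv2.INTER_CUBIC)[:,:,::-1]]))
E
```

```text
time: 19.15
ee_pos: [0.4924, -0.2348, 0.2125]
eef_rot: [179.7, 0.1, 87.0]
wrist_force: [0.6, -0.3, -0.1]
opening: 0.0
grasp_force: 0.0
time: 19.32
ee_pos: [0.4909, -0.2313, 0.2084]
eef_rot: [-179.9, -0.1, 87.1]
wrist_force: [0.1, 0.5, 0.5]
opening: -0.0001
grasp_force: 0.0
dimmer_top [([0.4951, -0.1257, 0.1081], 0.76)]
light [([0.4929, -0.1509, 0.0827], 0.59)]
lamp []
holder [([0.2961, -0.1689, -0.0023], 0.79)]
light [([0.4921, -0.1507, 0.0841], 0.73)]
lamp [([0.586, -0.1552, 0.0813], 0.86), ([0.2516, 0.274, 0.0272], 0.86)]
holder [([0.5014, -0.1517, 0.0106], 0.48)]
tray_b_edge [([0.5859, -0.1534, 0.0808], 0.93), ([0.5533, 0.1463, 0.0042], 0.33)]
```

View pics/w9c.png

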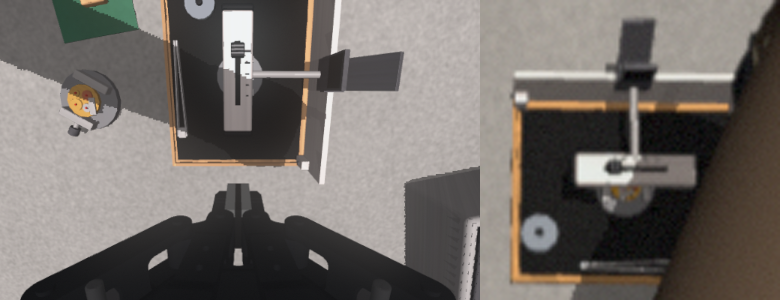

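The final view shows the dimmer at the left end of its slot (at (238,48) in the half-size wrist image) and the bar centred over the holder. The clip is seated on the board and the robot is clear, so I'm handing in.

```bash
python3 -c "
from station import *
print(ticket.sign_off())"
```

```text
the job is handed in; nothing more can be done
None
```

The job is handed in at about 19.5 s of the 51 s: the light is clipped by itself on tray_b's board, level and centred over the movement by my measurements, with the dimmer pushed to its left stop and the robot clear; the judge's result was not shown.

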